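# Line up the capacitors on the test rack by size

## Robot

A 6-joint arm with a two-finger parallel gripper is mounted at the origin on a cart in front of the work surface, level with it; the furniture and walls round the work are solid. World frame = base frame: x ahead of the robot, y to its left, z up, the work surface at z = 0. Lengths are in m, angles in rad, forces in N, time in s.
With the tool pointing down it reaches from about 0.325 to 0.775 m from the base axis. Payload 9.3 kg.
Tool frame: the origin (TCP) lies at the very end of the fingers, on their centre line; the grasp point (between the pads) lies 19 mm behind it; x points along the fingers, y is the direction in which the jaws open and shut, and the axes are right-handed (so a half turn about x gives the same grasp; the last joint's range is limited). The gripper opens to 85 mm and grips with 20 to 120 N. Pads are 22 mm wide; open, the fingers measure 114 mm over their backs; the gripper's body (76 mm by 85 mm) begins 54 mm behind the grasp point. The pads swing forward as they close: fully open they stand 13 mm farther back than shut.
Start: joints at [1.174, 0.259, 0.021, 1.334, 0, 1.418], TCP at [0.133, 0.534, 0.231] pointing down, gripper open.
Joint ranges: [-3.04, 3.04], [-0.91, 1.82], [-1.04, 1.36], [-1.92, 1.95], [-1.52, 1.45], [-3.14, 3.14]. Speed limits (rad/s): [2.22, 2.22, 2.79, 3.14, 3.14, 3.14].

## Interface

Orientations are given as a unit quaternion [x, y, z, w].
In Python, from rig import monitor, cams, finish_job gives the robot as it stands.
- The arm moves only by the shell command python3 -m inch 'ROWS' [OPENING] [FORCE]. ROWS is JSON, a list of rows, each a list of 2 entries, a list of its own where there are three numbers: the shift along the tool's x, y, z in mm, then the turn about the tool's x in rad. A call has 1 to 20 rows; each row shifts and turns the pose as measured when the row begins, along the tool's axes as they then stand; what a row does not reach is not made up. A row lasts 1/8 s, in which the tool goes at most 62.5 mm and 10.7 degrees, less where a joint would pass 70% of its speed; a pose out of reach is approached as far as the arm can. A call is refused whole if a number of a shift passes 62.5 or a number of a turn 0.188, either way. A call with a gripper value outside its range is refused whole. OPENING is the closure, from 0 (fully open) to 1 (shut), set as the call begins (- or left out, the last holds). The fingers move at their own pace and stop on an object; FORCE is the grip in N (left out, the last holds). Time passes only in rows, so rows that do not move let the fingers close. It gives the time, the measured TCP pose, the force and the opening at its end, in the units of the state.
- monitor.get_state(): the state, without advancing time (a new reading comes with each control period).
- cams.camera(name): name is "side" or "top"; returns a dict with "image" (420x560x3 uint8, red, green, blue), "intrinsics" (3x3 intrinsics, pixels), "R" (3x3) and "t" (3): a world point X has camera coordinates R X + t. Camera axes: x right, y down, z forward; pixel columns grow to the right and rows downward; lengths in m; the calibration is good to about 2 mm. A picture is of the moment at which its call begins. There is no depth.
- finish_job(): hands the job in, once; it reports no verdict.
The state is a dict: "t": time; "qpos": joint angles; "dq": joint speeds; "joint_efforts": joint torques, N m; "tool_pos": TCP position; "orientation": TCP orientation; "contact_force": force on the tool from outside, world axes, zero at the start; "wrist_torque": the same for the moment, N m; "gripper_width": finger opening in m.
Only numpy, scipy, OpenCV 4.12 (cv2) and the standard library are available. Lean on these libraries where they do the work, as an engineer would, in place of code of your own. Each camera call takes 0.05 s, during which the arm holds its last target.

## Task

Stand the four can capacitors upright on the test rack, one centred on each contact pad, in order of size: the largest on the pad next to the binding post, then each next smaller one, with the smallest next to the rubber stop. Leave the circuit board and the screwdriver lying where they are.

Things in the scene. Friction and masses are not known exactly. Their poses are not given: they have to be found in the camera images.
- capacitor_d: The largest of four loose can capacitors: an upright plain grey cylinder, 50 mm in diameter and 80 mm tall, with a bright metal top scored with a cross. It stands on the bench. Origin: centre of its underside, z up along its axis. Rigid; may be gripped anywhere round its side.
- capacitor_c: The second largest of four loose can capacitors: an upright plain grey cylinder, 41 mm in diameter and 66 mm tall, with a bright metal top scored with a cross. It stands on the bench. Origin: centre of its underside, z up along its axis. Rigid; may be gripped anywhere round its side.
- capacitor_b: The third largest of four loose can capacitors: an upright plain grey cylinder, 33 mm in diameter and 53 mm tall, with a bright metal top scored with a cross. It stands on the bench. Origin: centre of its underside, z up along its axis. Rigid; may be gripped anywhere round its side.
- capacitor_a: The smallest of four loose can capacitors: an upright plain grey cylinder, 25 mm in diameter and 40 mm tall, with a bright metal top scored with a cross. It stands on the bench. Origin: centre of its underside, z up along its axis. Rigid; may be gripped anywhere round its side.
- rack: Test rack, fixed to the bench: a light grey block 66 mm (its x) by 340 mm (its y) by 18 mm high. Origin: centre of its underside, z up. Flush in its flat top, along the centre line (x = 0), are four contact pads seen as black rings of 52 mm outer diameter with a brass dot in the middle, at y = -105, -35, +35 and +105 mm (70 mm apart). The pads do not stand proud: the top at 18 mm is flat.
- binding_post: Round brass and black knurled terminal post, 26 mm in diameter and 32 mm high, fixed upright on top of the rack at one end, at rack y = +152 or -152 mm (which end varies), so 47 mm from the centre of the nearest pad. Origin: centre of its foot, on the rack's top.
- rubber_stop: Low black rubber button, 26 mm in diameter and 8 mm high, fixed on top of the rack at the other end from the binding post, 152 mm from the rack's middle. Origin: centre of its foot.
- circuit_board_2: Bystander: loose brown circuit board with parts and a row of turquoise blocks on it, about 121 x 151 x 19 mm, lying flat left of the work. Origin: about the centre of its underside. To be left alone.
- bench_screwdriver: Bystander: loose screwdriver with an orange and black handle, about 179 x 32 x 36 mm, lying on the bench right of the work. Origin: about its middle, at the bench. To be left alone.

How it is judged:
By the outcome, as a careful person would: the job done as asked, in the order asked, and still so for the second after the job is handed in, with the robot touching nothing.
It also fails if it takes over 104 s, if anything falls off the work surface, if the arm or the gripper's body presses on something with over 40 N, if the wrist force passes 120 N, or if a joint passes its speed limit or range.

## Working session

There is one attempt and no reset: what is moved stays moved. The work goes in short steps, Python scripts to look and compute and a shell command to move; the robot and the scene stay as the last step left them, time stands still between calls to the robot, and variables do not carry over. Pictures are saved under pics/ and viewed, and the job is handed in when it is done.

```bash
mkdir -p pics; ls; python3 - <<'E'
from rig import monitor, cams
import cv2
print(monitor.get_state())
for n in("top","side"):
    c=cams.camera(n); cv2.imwrite(f"pics/{n}0.png",c["image"][:,:,::-1]); print(n,c["intrinsics"],c["R"],c["t"])
E
```

```text
pics
{'t': 0.0, 'qpos': array([ 1.17443480e+00,  2.59201775e-01,  2.07571055e-02,  1.33373129e+00,
       -1.90693942e-05,  1.41821729e+00]), 'dq': array([ 0.00024769,  0.0010903 ,  0.00048836, -0.00072422,  0.00015903,
        0.00066034]), 'joint_efforts': array([-1.29434462e-03, -5.55633581e+01,  3.44532931e+01,  1.35432355e-02,
       -2.16008139e-04,  2.39251119e-05]), 'tool_pos': array([0.13264002, 0.5334628 , 0.23065915]), 'orientation': array([ 0.08550549,  0.70198592, -0.08644818,  0.70173449]), 'contact_force': array([ 0.02638895, -0.67030151, -0.15154506]), 'wrist_torque': array([ 0.0409157 , -0.0042431 ,  0.04602226]), 'gripper_width': 0.08551650837421039}
top [[485.98709136   0.         284.40866105]
 [  0.         485.98709136 212.64555283]
 [  0.           0.           1.        ]] [[ 0.00945865 -0.99973489  0.02099266]
 [-0.9928844  -0.01188188 -0.11848791]
 [ 0.11870593 -0.01972255 -0.99273356]] [0.02081682 0.57016937 1.33294994]
side [[517.74139045   0.         282.39557446]
 [  0.         517.74139045 207.70807598]
 [  0.           0.           1.        ]] [[ 0.98954747 -0.14263788 -0.02121872]
 [-0.1048542  -0.61065965 -0.78492063]
 [ 0.099002    0.77894109 -0.61923289]] [-0.55790131  0.10370302  1.08294439]
```

View pics/top0.png

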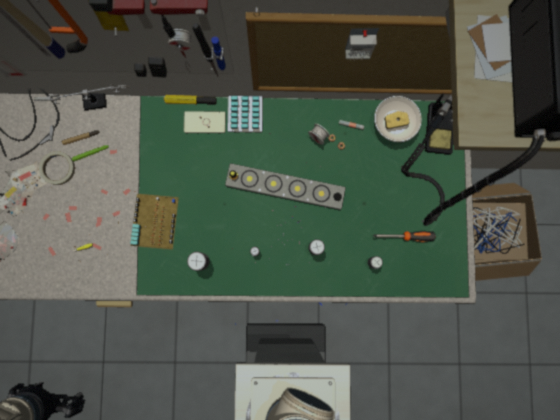

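View pics/side0.png

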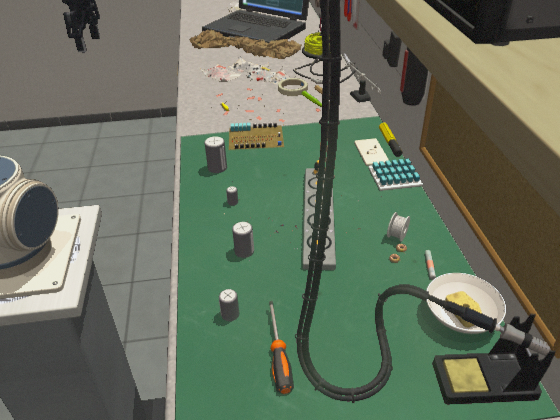

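The top view shows the caps at about (197,261) largest, (255,252) smallest, (317,247) and (376,263). The rack's post is at its left end (234,174) and the stop at its right end (338,197). The pads are at about (249,178), (273,184), (297,188) and (321,193). Next I'll measure them.

```bash
cat > h.py <<'E'
from rig import monitor, cams
import cv2, numpy as np
def ray(c,u,v,z):
    K,R,t=c["intrinsics"],c["R"],c["t"]
    d=R.T@np.linalg.solve(K,[u,v,1.]); o=-R.T@t
    return o+d*(z-o[2])/d[2]
def proj(c,X):
    p=c["intrinsics"]@(c["R"]@np.asarray(X,float)+c["t"]); return p[:2]/p[2]
def blobs(c,mask,amin=15,amax=900):
    n,l,s,ce=cv2.connectedComponentsWithStats(mask.astype(np.uint8))
    return [(ce[i].round(2),s[i]) for i in range(1,n) if amin<=s[i,4]<=amax]
E
python3 - <<'E'
from h import *
c=cams.camera("top"); s=cams.camera("side")
im=c["image"]
hsv=cv2.cvtColor(im,cv2.COLOR_RGB2HSV)
m=(hsv[:,:,1]<50)&(hsv[:,:,2]>100); m[:, :150]=0; m[:235]=0; m[290:]=0; m[:,450:]=0
for b in blobs(c,m): print("top-cap",b)
m=(hsv[:,:,1]>90)&(hsv[:,:,2]>80)&(hsv[:,:,0]>12)&(hsv[:,:,0]<35); m[:160]=0;m[210:]=0;m[:,:220]=0;m[:,350:]=0
for b in blobs(c,m,4): print("brass",b)
cv2.imwrite("pics/cropA.png",cv2.resize(im[155:215,215:355,::-1],None,fx=5.5,fy=5.5,interpolation=cv2.INTER_CUBIC))
cv2.imwrite("pics/cropB.png",cv2.resize(im[235:285,175:395,::-1],None,fx=3.6,fy=3.6,interpolation=cv2.INTER_CUBIC))
cv2.imwrite("pics/cropS.png",cv2.resize(s["image"][120:330,190:350,::-1],None,fx=2.8,fy=2.8,interpolation=cv2.INTER_CUBIC))
E
```

```text
top-cap (array([388.95, 235.32]), array([377, 235,  26,   2,  38], dtype=int32))
top-cap (array([316.85, 246.32]), array([310, 239,  15,  15, 171], dtype=int32))
top-cap (array([254.08, 250.72]), array([250, 247,   9,   9,  61], dtype=int32))
top-cap (array([195.85, 260.56]), array([187, 252,  19,  18, 267], dtype=int32))
top-cap (array([376.41, 261.74]), array([371, 256,  12,  12, 106], dtype=int32))
brass (array([232.  , 172.65]), array([230, 171,   5,   5,  17], dtype=int32))
brass (array([234.38, 176.95]), array([230, 173,   8,   7,  21], dtype=int32))
brass (array([249.  , 178.17]), array([247, 176,   5,   5,  23], dtype=int32))
brass (array([273.  , 183.17]), array([271, 181,   5,   5,  23], dtype=int32))
brass (array([297.09, 188.09]), array([295, 186,   5,   5,  22], dtype=int32))
brass (array([321.  , 193.17]), array([319, 191,   5,   5,  23], dtype=int32))
```

View pics/cropA.png

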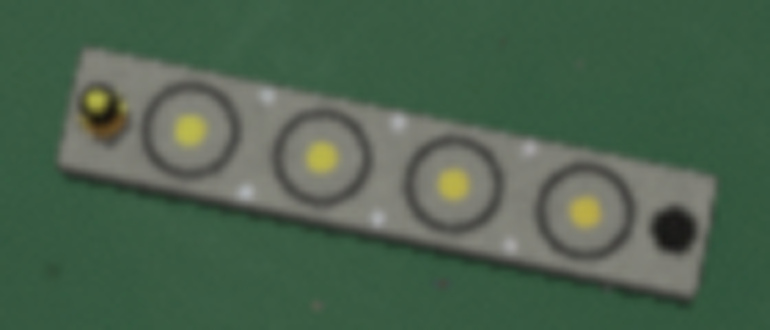

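View pics/cropB.png

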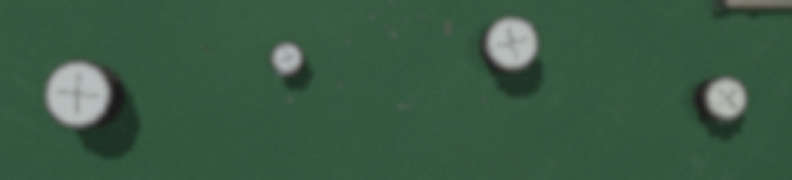

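View pics/cropS.png

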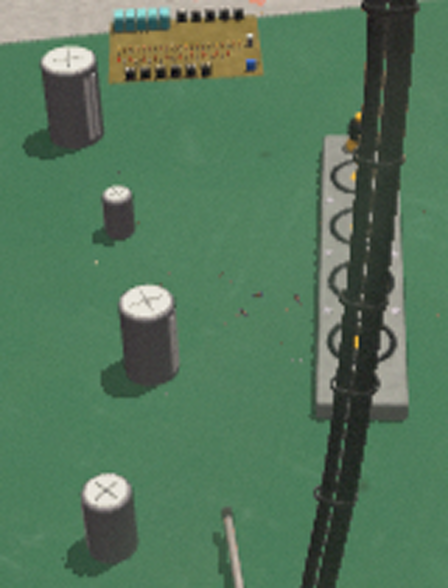

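```bash
python3 - <<'E'
from h import *
from scipy.spatial.transform import Rotation as Ro
c=cams.camera("top"); s=cams.camera("side")
hs=dict(D=.08,C=.066,B=.053,A=.04)
uv=dict(D=(195.85,260.56),C=(316.85,246.32),B=(376.41,261.74),A=(254.08,250.72))
si=s["image"]; hsv=cv2.cvtColor(si,cv2.COLOR_RGB2HSV)
m=(hsv[:,:,1]<50)&(hsv[:,:,2]>120)
bl=blobs(s,m,20,400)
for k in hs:
    P=ray(c,*uv[k],hs[k]); q=proj(s,P)
    b=min(bl,key=lambda b:np.hypot(*(b[0]-q))); 
    print(k,P.round(4),"side:",ray(s,*b[0],hs[k]).round(4),b[1],q.round(1),"r,az",np.hypot(*P[:2]).round(3),np.arctan2(P[1],P[0]).round(3))
pads=np.array([ray(c,u,v,.018) for u,v in((249,178.17),(273,183.17),(297.09,188.09),(321,193.17))])
print(pads.round(4)); d=pads[0]-pads[3]; print("len",np.linalg.norm(d)/3,"dir",np.degrees(np.arctan2(d[1],d[0])))
# side brass check
m=(hsv[:,:,1]>110)&(hsv[:,:,2]>90)&(hsv[:,:,0]>10)&(hsv[:,:,0]<35)
for b in blobs(s,m,3,200):
    if 290<b[0][0]<350 and 150<b[0][1]<280: print("sidebrass",b,ray(s,*b[0],.018).round(4))
st=monitor.get_state(); print(st["t"],st["tool_pos"],Ro.from_quat(st["orientation"]).as_matrix().round(3))
E
```

```text
D [0.4325 0.2635 0.08  ] side: [0.4323 0.263  0.08  ] [205 136  19  11 162] [214.  140.9] r,az 0.506 0.547
C [ 0.4747 -0.0618  0.066 ] side: [ 0.4741 -0.0613  0.066 ] [233 221  19  13 192] [242.2 227.5] r,az 0.479 -0.129
B [ 0.4347 -0.227   0.053 ] side: [ 0.4344 -0.2263  0.053 ] [219 289  18  13 183] [227.9 295.4] r,az 0.49 -0.481
A [0.462 0.11  0.04 ] side: [0.462  0.1107 0.04  ] [227 186  10   6  48] [231.3 188.8] r,az 0.475 0.234
[[ 0.67    0.129   0.018 ]
 [ 0.6564  0.0601  0.018 ]
 [ 0.643  -0.009   0.018 ]
 [ 0.6292 -0.0776  0.018 ]]
len 0.07020579748165845 dir 78.8211730427577
sidebrass (array([317.57, 161.29]), array([317, 160,   2,   4,   7], dtype=int32)) [0.6862 0.2215 0.018 ]
sidebrass (array([315.1, 171.3]), array([314, 170,   4,   4,  10], dtype=int32)) [0.6714 0.1785 0.018 ]
sidebrass (array([315.67, 182.67]), array([315, 182,   2,   2,   3], dtype=int32)) [0.6635 0.1309 0.018 ]
sidebrass (array([316.56, 241.78]), array([316, 240,   2,   5,   9], dtype=int32)) [ 0.6248 -0.0764  0.018 ]
0.3 [0.13274401 0.53365624 0.23109128] [[-0.     0.241  0.97 ]
 [-0.     0.97  -0.241]
 [-1.    -0.    -0.   ]]
```

```bash
cat > d.py <<'E'
import sys
from h import *
from scipy.spatial.transform import Rotation as Ro
T=dict(D=(.4325,.2632),C=(.4745,-.0616),B=(.4346,-.2267),A=(.462,.1103),
 pD=(.6700,.1290),pC=(.6564,.0601),pB=(.6430,-.0090),pA=(.6292,-.0776))
st=monitor.get_state();R=Ro.from_quat(st["orientation"]).as_matrix()
k,z=sys.argv[1],float(sys.argv[2])/1000
print("t",st["t"],"pos",st["tool_pos"].round(4),"q",st["qpos"].round(2),"w",st["gripper_width"].round(4),"F",st["contact_force"].round(1))
print("delta tool mm",((R.T@(np.array([*T[k],z])-st["tool_pos"]))*1000).round(1),"turn needed deg",(np.degrees(np.arctan2(R[1,1],R[0,1]))+11.2).round(2),"tilt",R[2].round(4))
E
python3 -m inch '[[[0,-24,44.5],0],[[0,-24,44.5],0],[[0,-24,44.5],0],[[0,-24,44.5],0],[[0,-24,44.5],0],[[0,-24,44.5],0],[[0,-24,44.5],0],[[0,-24,44.5],0],[[0,0,0],0.169],[[0,0,0],0.169],[[0,0,0],0.169],[[0,0,0],0.169],[[0,0,0],0.169],[[0,0,0],0.169],[[0,0,0],0.169],[[0,0,0],0.169],[[0,0,0],0.169]]' 0 40; python3 d.py D 130
```

```text
t: 2.42
tool_pos: [0.4418, 0.2521, 0.2298]
orientation: [-0.557, -0.436, 0.557, -0.436]
contact_force: [0.3, -0.2, -0.1]
gripper_width: 0.0856Traceback (most recent call last):
  File "d.py", line 8, in <module>
    print("t",st["t"],"pos",st["tool_pos"].round(4),"q",st["qpos"].round(2),"w",st["gripper_width"].round(4),"F",st["contact_force"].round(1))
                                                                                ^^^^^^^^^^^^^^^^^^^^^^^^^
AttributeError: 'float' object has no attribute 'round'
```

```bash
sed -i 's/st\["gripper_width"\].round(4)/round(st["gripper_width"],4)/' d.py; python3 d.py D 110
```

```text
t 2.425 pos [0.4418 0.2521 0.2298] q [ 0.35  0.19 -0.07  1.31 -0.    2.17] w 0.0856 F [ 0.3 -0.2 -0.1]
delta tool mm [119.8 -11.6  -8.6] turn needed deg -2.67 tilt [-1.e+00 -3.e-04  5.e-04]
```

```bash
python3 -m inch '[[[30,-6,-4],-0.023],[[30,-6,-4],-0.023],[[30,0,0],0],[[30,0,0],0],[[0,0,0],0]]'; python3 d.py D 25
```

```text
t: 3.05
tool_pos: [0.4319, 0.2631, 0.1072]
orientation: [0.547, 0.448, -0.546, 0.448]
contact_force: [-0.2, -0.2, 1.1]
gripper_width: 0.0857
t 3.05 pos [0.4319 0.2631 0.1072] q [ 0.38  0.25 -0.31  1.   -0.    2.15] w 0.0857 F [-0.2 -0.2  1.1]
delta tool mm [82.2  0.4 -0.2] turn needed deg -0.12 tilt [-1.0e+00  1.2e-03 -5.0e-04]
```

```bash
python3 -m inch '[[[20,0,0],0],[[20,0,0],0],[[20,0,0],0],[[20,0,0],0],[[0,0,0],0],[[0,0,0],0]]'; python3 d.py D 25; python3 -m inch '[[[0,0,0],0],[[0,0,0],0],[[0,0,0],0],[[0,0,0],0],[[0,0,0],0],[[0,0,0],0],[[0,0,0],0],[[0,0,0],0]]' 1 40;python3 d.py D 25
```

```text
t: 3.8
tool_pos: [0.4372, 0.2651, 0.0335]
orientation: [0.551, 0.447, -0.543, 0.45]
contact_force: [-0.3, 0.7, 0.2]
gripper_width: 0.0852
t 3.8 pos [0.4372 0.2651 0.0335] q [ 0.38  0.33 -0.42  0.81 -0.    2.15] w 0.0852 F [-0.3  0.7  0.2]
delta tool mm [ 8.5 -4.4  2.8] turn needed deg -0.13 tilt [-0.9999  0.01   -0.0062]
t: 4.8
tool_pos: [0.4379, 0.2655, 0.0357]
orientation: [0.552, 0.447, -0.542, 0.45]
contact_force: [0.2, 0.0, -0.3]
gripper_width: 0.0485
t 4.8 pos [0.4379 0.2655 0.0357] q [ 0.38  0.33 -0.42  0.81 -0.    2.15] w 0.0485 F [ 0.2  0.  -0.3]
delta tool mm [10.7 -4.9  3.3] turn needed deg -0.13 tilt [-0.9999  0.012  -0.0078]
```

```bash
python3 -m inch '[[[-20,0,0],0],[[-30,0,0],0],[[-30,0,0],0],[[-30,0,0],0]]'; python3 d.py pD 150
```

```text
t: 5.3
tool_pos: [0.4348, 0.2641, 0.1459]
orientation: [0.55, 0.447, -0.544, 0.449]
contact_force: [0.4, 0.8, -2.6]
gripper_width: 0.0488
t 5.3 pos [0.4348 0.2641 0.1459] q [ 0.38  0.23 -0.25  1.09 -0.    2.15] w 0.0488 F [ 0.4  0.8 -2.6]
delta tool mm [ -2.8 257.2  86.2] turn needed deg -0.14 tilt [-1.      0.0067 -0.004 ]
```

```bash
python3 -m inch '[[[0,32,10],0],[[0,32,10],0],[[0,32,10],0],[[0,32,10],0],[[0,32,10],0],[[0,32,10],0],[[0,32,10],0],[[0,32,10],0],[[0,0,0],0]]'; python3 d.py pD 85; python3 - <<'E'
from h import *
for n in("top","side"):
    c=cams.camera(n); cv2.imwrite(f"pics/{n}1.png",c["image"][:,:,::-1])
E
```

```text
t: 6.42
tool_pos: [0.6776, 0.1316, 0.148]
orientation: [0.55, 0.448, -0.543, 0.45]
contact_force: [-0.1, 0.2, -2.5]
gripper_width: 0.049
t 6.425 pos [0.6776 0.1316 0.148 ] q [0.07 0.52 0.22 1.26 0.   1.84] w 0.049 F [-0.1  0.2 -2.5]
delta tool mm [62.9 -7.4  4.3] turn needed deg -0.04 tilt [-1.      0.0076 -0.0053]
```

View pics/side1.png

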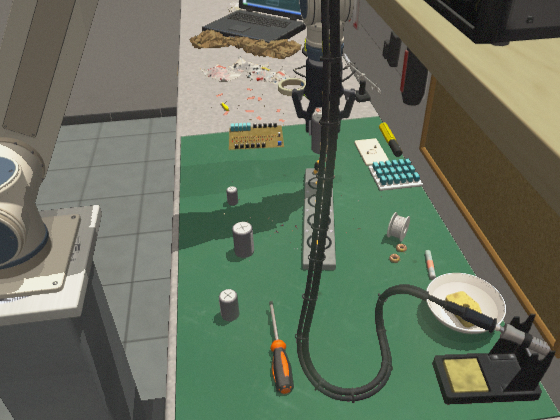

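View pics/top1.png

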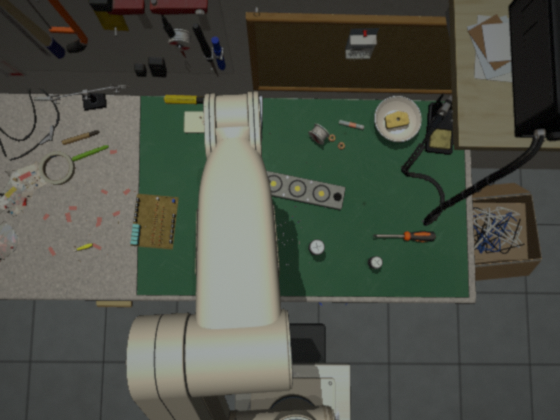

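```bash
python3 -m inch '[[[20,-3,1],0],[[25,-3,0],0],[[25,-3,0],0],[[10,0,0],0]]'; python3 d.py pD 54
```

```text
t: 7.02
tool_pos: [0.6642, 0.1369, 0.0685]
orientation: [0.549, 0.449, -0.542, 0.451]
contact_force: [-1.1, 1.0, -2.2]
gripper_width: 0.0494
t 7.025 pos [0.6642 0.1369 0.0685] q [0.08 0.55 0.06 1.07 0.   1.84] w 0.0494 F [-1.1  1.  -2.2]
delta tool mm [14.5  7.   6.8] turn needed deg 0.23 tilt [-0.9999  0.0083 -0.0064]
```

```bash
python3 -m inch '[[[3,4,2],0],[[3,3,1.5],0],[[0,0,0],0]]'; python3 d.py pD 54
```

```text
t: 7.4
tool_pos: [0.6712, 0.1326, 0.0639]
orientation: [0.549, 0.449, -0.541, 0.451]
contact_force: [-0.4, 1.0, -2.1]
gripper_width: 0.0487
t 7.4 pos [0.6712 0.1326 0.0639] q [0.07 0.56 0.06 1.07 0.   1.83] w 0.0487 F [-0.4  1.  -2.1]
delta tool mm [ 9.8 -0.6  3.8] turn needed deg 0.28 tilt [-0.9999  0.0099 -0.0068]
```

```bash
python3 -m inch '[[[4,-0.5,0.3],0],[[4,-0.5,0.3],0],[[3,0,0],0]]'; python3 d.py pD 54
```

```text
t: 7.78
tool_pos: [0.6709, 0.1321, 0.0537]
orientation: [0.55, 0.448, -0.541, 0.452]
contact_force: [-7.0, -0.9, 26.5]
gripper_width: 0.0487
t 7.775 pos [0.6709 0.1321 0.0537] q [0.07 0.56 0.05 1.04 0.   1.83] w 0.0487 F [-7.  -0.9 26.5]
delta tool mm [-0.4 -0.3  3.2] turn needed deg 0.26 tilt [-0.9999  0.0122 -0.0075]
```

```bash
python3 -m inch '[[[-1,0,0],0],[[0,0,0],0]]'; python3 -m inch '[[[0,0,0],0],[[0,0,0],0],[[0,0,0],0],[[0,0,0],0],[[0,0,0],0]]' 0; python3 d.py pD 54;python3 -m inch '[[[-20,0,0],0],[[-30,0,0],0],[[-30,0,0],0],[[-30,0,0],0]]';python3 d.py C 150
```

```text
t: 8.02
tool_pos: [0.6708, 0.1321, 0.0546]
orientation: [0.55, 0.448, -0.541, 0.452]
contact_force: [-0.3, -0.2, -2.4]
gripper_width: 0.0487
t: 8.65
tool_pos: [0.6713, 0.1322, 0.055]
orientation: [0.55, 0.448, -0.54, 0.452]
contact_force: [0.3, 0.1, 0.1]
gripper_width: 0.0854
t 8.65 pos [0.6713 0.1322 0.055 ] q [0.07 0.56 0.05 1.04 0.   1.83] w 0.0854 F [0.3 0.1 0.1]
delta tool mm [ 1.  -0.7  3.4] turn needed deg 0.26 tilt [-0.9999  0.0133 -0.0078]
t: 9.15
tool_pos: [0.6683, 0.1315, 0.165]
orientation: [0.549, 0.449, -0.542, 0.451]
contact_force: [0.3, 0.7, 0.1]
gripper_width: 0.0854
t 9.15 pos [0.6683 0.1315 0.165 ] q [0.07 0.5  0.23 1.29 0.   1.83] w 0.0854 F [0.3 0.7 0.1]
delta tool mm [  12.4 -153.7  226.4] turn needed deg 0.26 tilt [-1.      0.0076 -0.0062]
```

Next I move to C and look at D once the arm is clear of it.

```bash
python3 -m inch '[[[0,-20,28.5],0],[[0,-20,28.5],0],[[0,-20,28.5],0],[[0,-20,28.5],0],[[0,-20,28.5],0],[[0,-20,28.5],0],[[0,-20,28.5],0],[[0,-14,28],0],[[0,0,0],0]]'; python3 d.py C 100; python3 - <<'E'
from h import *
for n in("top","side"):
    c=cams.camera(n); cv2.imwrite(f"pics/{n}2.png",c["image"][:,:,::-1])
E
```

```text
t: 10.28
tool_pos: [0.4694, -0.0678, 0.1649]
orientation: [0.551, 0.448, -0.54, 0.453]
contact_force: [0.4, -0.2, -0.3]
gripper_width: 0.0855
t 10.275 pos [ 0.4694 -0.0678  0.1649] q [-0.33  0.15 -0.29  1.11  0.01  1.43] w 0.0855 F [ 0.4 -0.2 -0.3]
delta tool mm [65.   2.8 -6.5] turn needed deg 0.32 tilt [-0.9998  0.016  -0.007 ]
```

View pics/side2.png

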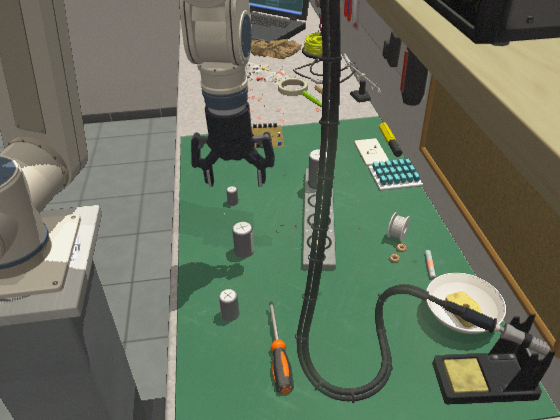

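View pics/top2.png

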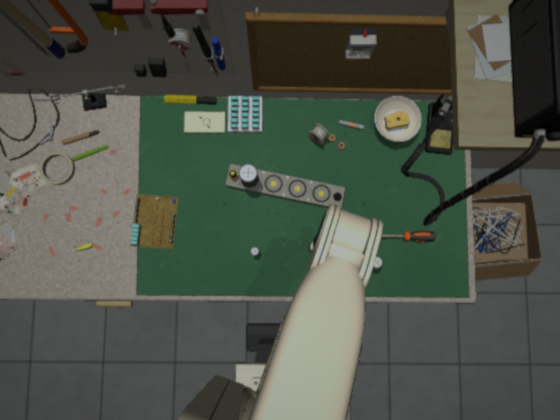

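D is standing upright on the post-side pad, with its top at (249,174) in the top view. I'll measure where it sits and carry on with C.

```bash
cat > chk.py <<'E'
import sys
from h import *
T=dict(D=((.6700,.1290),.08),C=((.6564,.0601),.066),B=((.6430,-.0090),.053),A=((.6292,-.0776),.04))
c=cams.camera("top"); hsv=cv2.cvtColor(c["image"],cv2.COLOR_RGB2HSV)
# rack-white tops are brighter than the rack
for k in sys.argv[1:]:
    xy,h=T[k]; q=proj(c,[*xy,h+.018]); m=np.zeros(hsv.shape[:2],np.uint8)
    cv2.circle(m,tuple(int(round(a)) for a in q),15,1,-1)
    for th in(125,140,155):
        mm=m&((hsv[:,:,1]<40)&(hsv[:,:,2]>th))
        b=max(blobs(c,mm,10,900),key=lambda b:b[1][4]); e=ray(c,*b[0],h+.018)[:2]-xy
        print(k,th,b,"err mm (world xy)",(e*1000).round(1))
E
python3 chk.py D; python3 -m inch '[[[22,1,-3],0],[[22,1,-3],0],[[22,1,0],0]]'; python3 d.py C 18
```

```text
D 125 (array([247.56, 172.35]), array([239, 165,  18,  16, 222], dtype=int32)) err mm (world xy) [ 0.6 -0.2]
D 140 (array([247.53, 172.43]), array([240, 165,  16,  16, 206], dtype=int32)) err mm (world xy) [ 0.4 -0.1]
D 155 (array([247.63, 172.25]), array([240, 165,  16,  15, 185], dtype=int32)) err mm (world xy) [ 0.9 -0.4]
t: 10.8
tool_pos: [0.4793, -0.059, 0.0987]
orientation: [0.551, 0.448, -0.537, 0.456]
contact_force: [0.2, 0.8, -0.2]
gripper_width: 0.0852
t 10.8 pos [ 0.4793 -0.059   0.0987] q [-0.3   0.21 -0.4   0.94  0.01  1.45] w 0.0852 F [ 0.2  0.8 -0.2]
delta tool mm [80.5 -5.9  4. ] turn needed deg 0.62 tilt [-0.9998  0.0207 -0.0074]
```

```bash
python3 -m inch '[[[30,-4,3],0],[[30,-4,2],0],[[12,-2,1],0],[[0,0,0],0]]'; python3 d.py C 18
```

```text
t: 11.3
tool_pos: [0.4716, -0.0599, 0.023]
orientation: [0.549, 0.45, -0.536, 0.456]
contact_force: [0.8, -0.8, 0.6]
gripper_width: 0.0853
t 11.3 pos [ 0.4716 -0.0599  0.023 ] q [-0.31  0.29 -0.53  0.74  0.01  1.44] w 0.0853 F [ 0.8 -0.8  0.6]
delta tool mm [5.1 3.  1.2] turn needed deg 0.91 tilt [-0.9998  0.0191 -0.0082]
```

```bash
python3 -m inch '[[[3,3,1.5],0.01],[[0,0,0],0],[[0,0,0],0],[[0,0,0],0],[[0,0,0],0],[[0,0,0],0]]' 1; python3 d.py C 18; python3 -m inch '[[[-40,0,0],0],[[-50,0,0],0],[[-40,0,0],0]]'; python3 d.py pC 150
```

```text
t: 12.05
tool_pos: [0.4766, -0.0623, 0.023]
orientation: [0.553, 0.446, -0.538, 0.455]
contact_force: [-0.7, -0.1, -1.8]
gripper_width: 0.04
t 12.05 pos [ 0.4766 -0.0623  0.023 ] q [-0.31  0.29 -0.52  0.74  0.01  1.45] w 0.04 F [-0.7 -0.1 -1.8]
delta tool mm [ 4.9 -2.3 -0.3] turn needed deg 0.31 tilt [-0.9997  0.0236 -0.0079]
t: 12.42
tool_pos: [0.4714, -0.0623, 0.1534]
orientation: [0.551, 0.448, -0.539, 0.453]
contact_force: [1.2, -0.1, -1.8]
gripper_width: 0.0405
t 12.425 pos [ 0.4714 -0.0623  0.1534] q [-0.31  0.16 -0.31  1.08  0.01  1.45] w 0.0405 F [ 1.2 -0.1 -1.8]
delta tool mm [   7.4  158.4 -155.1] turn needed deg 0.3 tilt [-0.9998  0.0163 -0.0087]
```

```bash
python3 -m inch '[[[0,26,-26],0],[[0,26,-26],0],[[0,26,-26],0],[[0,26,-26],0],[[0,26,-26],0],[[0,26,-25],0],[[0,0,0],0]]'; python3 d.py pC 41
```

```text
t: 13.3
tool_pos: [0.6607, 0.0635, 0.1612]
orientation: [0.553, 0.445, -0.538, 0.454]
contact_force: [-1.5, -0.3, -1.9]
gripper_width: 0.0402
t 13.3 pos [0.6607 0.0635 0.1612] q [-0.03  0.46  0.15  1.24  0.    1.73] w 0.0402 F [-1.5 -0.3 -1.9]
delta tool mm [120.   -6.3   5.1] turn needed deg 0.19 tilt [-0.9997  0.0225 -0.0078]
```

```bash
python3 -m inch '[[[35,-4,3],0],[[35,-4,3],0],[[35,-3,2],0],[[0,0,0],0]]'; python3 d.py pC 41
```

```text
t: 13.8
tool_pos: [0.6485, 0.0568, 0.0532]
orientation: [0.552, 0.445, -0.539, 0.454]
contact_force: [0.2, -1.1, -0.3]
gripper_width: 0.0404
t 13.8 pos [0.6485 0.0568 0.0532] q [-0.04  0.51 -0.06  0.98  0.    1.72] w 0.0404 F [ 0.2 -1.1 -0.3]
delta tool mm [12.4  6.9 -4.7] turn needed deg 0.17 tilt [-0.9998  0.0212 -0.007 ]
```

```bash
python3 -m inch '[[[3,4,-2.5],0],[[2,3,-2],0],[[0,0,0],0]]'; python3 d.py pC 41
```

```text
t: 14.18
tool_pos: [0.6587, 0.0596, 0.0523]
orientation: [0.554, 0.444, -0.538, 0.455]
contact_force: [-0.6, 0.1, -0.4]
gripper_width: 0.0404
t 14.175 pos [0.6587 0.0596 0.0523] q [-0.04  0.52 -0.04  0.99  0.    1.73] w 0.0404 F [-0.6  0.1 -0.4]
delta tool mm [11.2 -2.7  0.1] turn needed deg 0.14 tilt [-0.9996  0.0265 -0.0078]
```

```bash
python3 -m inch '[[[5,-1.5,0],0],[[5,-1,0],0],[[0,0,0],0]]'; python3 d.py pC 41
```

```text
t: 14.55
tool_pos: [0.6568, 0.0603, 0.0425]
orientation: [0.554, 0.444, -0.537, 0.455]
contact_force: [0.2, -0.0, -1.5]
gripper_width: 0.0405
t 14.55 pos [0.6568 0.0603 0.0425] q [-0.04  0.53 -0.06  0.96  0.    1.73] w 0.0405 F [ 0.2 -0.  -1.5]
delta tool mm [ 1.4 -0.4  0.3] turn needed deg 0.16 tilt [-0.9996  0.0279 -0.008 ]
```

```bash
python3 -m inch '[[[2.5,-0.4,0],0],[[0,0,0],0]]'; python3 d.py pC 41; python3 -m inch '[[[0,0,0],0],[[0,0,0],0],[[0,0,0],0],[[0,0,0],0],[[0,0,0],0]]' 0; python3 -m inch '[[[-40,0,0],0],[[-50,0,0],0],[[-40,0,0],0]]'; python3 d.py B 150
```

```text
t: 14.8
tool_pos: [0.6567, 0.0604, 0.0405]
orientation: [0.554, 0.443, -0.537, 0.456]
contact_force: [-2.1, 0.9, -0.1]
gripper_width: 0.0401
t 14.8 pos [0.6567 0.0604 0.0405] q [-0.04  0.53 -0.06  0.95  0.    1.73] w 0.0401 F [-2.1  0.9 -0.1]
delta tool mm [-0.6 -0.2  0.3] turn needed deg 0.16 tilt [-0.9995  0.0289 -0.0081]
t: 15.42
tool_pos: [0.657, 0.0603, 0.0404]
orientation: [0.555, 0.443, -0.537, 0.456]
contact_force: [0.0, -0.9, -0.8]
gripper_width: 0.0855
t: 15.8
tool_pos: [0.6512, 0.06, 0.1698]
orientation: [0.553, 0.445, -0.539, 0.454]
contact_force: [1.4, 0.2, -0.7]
gripper_width: 0.0853
t 15.8 pos [0.6512 0.06   0.1698] q [-0.04  0.44  0.14  1.25  0.    1.73] w 0.0853 F [ 1.4  0.2 -0.7]
delta tool mm [  14.1 -158.   323. ] turn needed deg 0.15 tilt [-0.9997  0.0216 -0.007 ]
```

```bash
python3 -m inch '[[[0,-20,40],0],[[0,-20,40],0],[[0,-20,40],0],[[0,-20,40],0],[[0,-20,40],0],[[0,-20,40],0],[[0,-20,40],0],[[0,-15,38],0],[[0,0,0],0]]'; python3 d.py B 100; python3 - <<'E'
from h import *
for n in("top","side"):
    c=cams.camera(n); cv2.imwrite(f"pics/{n}3.png",c["image"][:,:,::-1])
E
python3 chk.py D C
```

```text
t: 16.92
tool_pos: [0.4342, -0.2305, 0.1678]
orientation: [0.554, 0.443, -0.536, 0.458]
contact_force: [-0.8, 0.7, -0.1]
gripper_width: 0.0851
t 16.925 pos [ 0.4342 -0.2305  0.1678] q [-0.67  0.17 -0.26  1.11  0.02  1.09] w 0.0851 F [-0.8  0.7 -0.1]
delta tool mm [67.7 -2.5 -3.4] turn needed deg 0.26 tilt [-0.9994  0.0326 -0.0062]
D 125 (array([247.54, 172.3 ]), array([239, 164,  18,  17, 226], dtype=int32)) err mm (world xy) [ 0.8 -0.2]
D 140 (array([247.54, 172.48]), array([240, 165,  16,  16, 209], dtype=int32)) err mm (world xy) [ 0.3 -0.2]
D 155 (array([247.61, 172.37]), array([240, 165,  16,  16, 194], dtype=int32)) err mm (world xy) [ 0.6 -0.3]
C 125 (array([272.78, 178.47]), array([266, 172,  14,  14, 144], dtype=int32)) err mm (world xy) [1.1 0.5]
C 140 (array([272.91, 178.5 ]), array([267, 173,  13,  12, 130], dtype=int32)) err mm (world xy) [1.  0.1]
C 155 (array([272.61, 178.55]), array([267, 173,  12,  12, 116], dtype=int32)) err mm (world xy) [0.8 0.9]
```

View pics/top3.png

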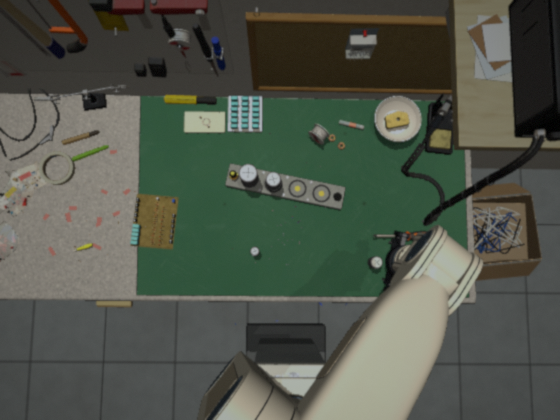

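View pics/side3.png

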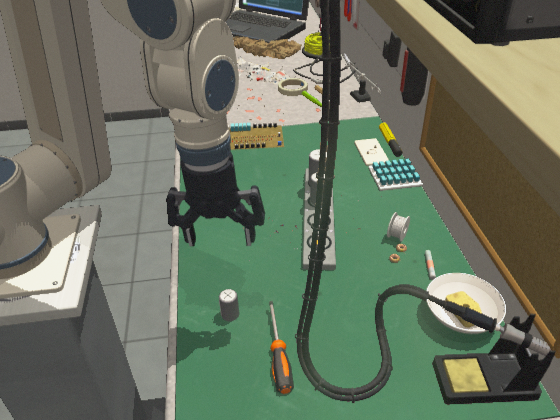

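D and C are both on their pads, within about 1 mm. Before going down on B, I'll check how close the screwdriver tip is at about (375,236).

```bash
python3 - <<'E'
from h import *
im=cv2.imread("pics/top0.png"); c=cams.camera("top")
for uv in((374,236),(375,238),(405,236),(435,237)): print(uv,ray(c,*uv,.012).round(4))
E
python3 -m inch '[[[30,-3,-1],0],[[18,-2,0],0]]' 0.35; python3 d.py B 12
```

```text
(374, 236) [ 0.5085 -0.2297  0.012 ]
(375, 238) [ 0.5028 -0.2325  0.012 ]
(405, 236) [ 0.5095 -0.3186  0.012 ]
(435, 237) [ 0.5075 -0.4047  0.012 ]
t: 17.38
tool_pos: [0.4346, -0.2249, 0.1197]
orientation: [0.553, 0.444, -0.534, 0.461]
contact_force: [-0.1, -0.4, 0.1]
gripper_width: 0.0555
t 17.375 pos [ 0.4346 -0.2249  0.1197] q [-0.66  0.2  -0.36  0.99  0.02  1.09] w 0.0555 F [-0.1 -0.4  0.1]
delta tool mm [107.7  -3.5   2.4] turn needed deg 0.69 tilt [-0.9993  0.0358 -0.0055]
```

```bash
python3 -m inch '[[[40,-3,2],0],[[40,-3,2],0],[[15,-2,1],0]]'; python3 d.py B 12
```

```text
t: 17.75
tool_pos: [0.4315, -0.2255, 0.022]
orientation: [0.552, 0.445, -0.532, 0.463]
contact_force: [-0.5, -0.7, 0.3]
gripper_width: 0.0556
t 17.75 pos [ 0.4315 -0.2255  0.022 ] q [-0.67  0.3  -0.51  0.73  0.02  1.08] w 0.0556 F [-0.5 -0.7  0.3]
delta tool mm [10.1  2.8  0.7] turn needed deg 1.05 tilt [-0.9993  0.0375 -0.0051]
```

```bash
python3 -m inch '[[[8,3,0.5],0.012],[[0,0,0],0],[[0,0,0],0],[[0,0,0],0]]' 1; python3 d.py B 12;python3 -m inch '[[[-45,0,0],0],[[-55,0,0],0],[[-40,0,0],0]]'; python3 d.py pB 150
```

```text
t: 18.25
tool_pos: [0.4365, -0.2249, 0.0141]
orientation: [0.554, 0.442, -0.534, 0.46]
contact_force: [-0.3, 0.1, -1.8]
gripper_width: 0.0319
t 18.25 pos [ 0.4365 -0.2249  0.0141] q [-0.66  0.31 -0.52  0.71  0.02  1.1 ] w 0.0319 F [-0.3  0.1 -1.8]
delta tool mm [ 2.1 -1.7  2.1] turn needed deg 0.52 tilt [-0.9993  0.0375 -0.0057]
t: 18.62
tool_pos: [0.4302, -0.2239, 0.1564]
orientation: [0.554, 0.444, -0.535, 0.459]
contact_force: [1.0, 0.3, 0.4]
gripper_width: 0.0321
t 18.625 pos [ 0.4302 -0.2239  0.1564] q [-0.67  0.17 -0.3   1.08  0.02  1.09] w 0.0321 F [1.  0.3 0.4]
delta tool mm [  14.1  169.  -250.5] turn needed deg 0.51 tilt [-0.9994  0.0339 -0.0079]
```

```bash
python3 -m inch '[[[0,23.5,-36],0],[[0,23.5,-36],0],[[0,23.5,-36],0],[[0,23.5,-36],0],[[0,23.5,-36],0],[[0,23.5,-36],0],[[0,23,-36],0]]'; python3 d.py pB 32
```

```text
t: 19.5
tool_pos: [0.6455, -0.004, 0.1736]
orientation: [0.558, 0.437, -0.534, 0.462]
contact_force: [0.8, -0.4, -1.2]
gripper_width: 0.032
t 19.5 pos [ 0.6455 -0.004   0.1736] q [-0.14  0.41  0.1   1.21  0.    1.63] w 0.032 F [ 0.8 -0.4 -1.2]
delta tool mm [141.3  -8.4   5.9] turn needed deg 0.13 tilt [-0.9988  0.0484 -0.0037]
```

```bash
python3 -m inch '[[[45,-4,2],0],[[45,-4,2],0],[[35,-3,1],0]]'; python3 d.py pB 32
```

```text
t: 19.88
tool_pos: [0.6449, -0.0046, 0.0491]
orientation: [0.559, 0.436, -0.53, 0.465]
contact_force: [0.3, -0.7, -2.1]
gripper_width: 0.0321
t 19.875 pos [ 0.6449 -0.0046  0.0491] q [-0.14  0.48 -0.12  0.91  0.    1.62] w 0.0321 F [ 0.3 -0.7 -2.1]
delta tool mm [16.9 -2.   4.8] turn needed deg 0.39 tilt [-0.9983  0.0581 -0.0049]
```

```bash
python3 -m inch '[[[12,-2,3],0],[[0,0,0],0]]'; python3 d.py pB 32
```

```text
t: 20.12
tool_pos: [0.6419, -0.0073, 0.0353]
orientation: [0.558, 0.437, -0.531, 0.464]
contact_force: [0.6, 0.0, 0.2]
gripper_width: 0.0321
t 20.125 pos [ 0.6419 -0.0073  0.0353] q [-0.14  0.49 -0.14  0.88  0.    1.62] w 0.0321 F [0.6 0.  0.2]
delta tool mm [3.4 1.2 1.5] turn needed deg 0.38 tilt [-0.9985  0.0548 -0.0048]
```

```bash
python3 -m inch '[[[2.5,1,-0.6],0],[[1,0,0],0]]'; python3 d.py pB 32; python3 -m inch '[[[0,0,0],0],[[0,0,0],0],[[0,0,0],0],[[0,0,0],0]]' 0; python3 -m inch '[[[-55,0,0],0],[[-60,0,0],0],[[-30,0,0],0]]'; python3 d.py A 150
```

```text
t: 20.38
tool_pos: [0.645, -0.0073, 0.0348]
orientation: [0.559, 0.435, -0.53, 0.465]
contact_force: [-0.5, 0.2, -1.1]
gripper_width: 0.0319
t 20.375 pos [ 0.645  -0.0073  0.0348] q [-0.14  0.49 -0.14  0.88  0.    1.62] w 0.0319 F [-0.5  0.2 -1.1]
delta tool mm [ 2.6 -1.8  2.1] turn needed deg 0.36 tilt [-0.9982  0.0593 -0.0051]
t: 20.88
tool_pos: [0.646, -0.0073, 0.0368]
orientation: [0.56, 0.435, -0.529, 0.466]
contact_force: [-0.7, 0.1, -0.4]
gripper_width: 0.0851
t: 21.25
tool_pos: [0.6354, -0.0062, 0.1822]
orientation: [0.559, 0.436, -0.531, 0.465]
contact_force: [-0.2, 0.1, 0.1]
gripper_width: 0.085
t 21.25 pos [ 0.6354 -0.0062  0.1822] q [-0.14  0.38  0.08  1.21  0.    1.62] w 0.085 F [-0.2  0.1  0.1]
delta tool mm [  21.8 -193.7  -81.7] turn needed deg 0.36 tilt [-0.9984  0.056  -0.005 ]
```

```bash
python3 -m inch '[[[0,-39,-16],0],[[0,-39,-16],0],[[0,-39,-16],0],[[0,-39,-16],0],[[0,-37,-17],0]]'; python3 d.py A 100; python3 chk.py D C B; python3 - <<'E'
from h import *
for n in("top","side"):
    c=cams.camera(n); cv2.imwrite(f"pics/{n}4.png",c["image"][:,:,::-1])
E
```

```text
t: 21.88
tool_pos: [0.4595, 0.1109, 0.1736]
orientation: [0.561, 0.434, -0.53, 0.465]
contact_force: [0.2, 1.1, 0.7]
gripper_width: 0.0854
t 21.875 pos [0.4595 0.1109 0.1736] q [ 0.07  0.11 -0.32  1.08 -0.01  1.83] w 0.0854 F [0.2 1.1 0.7]
delta tool mm [73.6 -2.1  0.6] turn needed deg 0.17 tilt [-0.998   0.0631 -0.0058]
D 125 (array([247.58, 172.31]), array([239, 164,  18,  17, 225], dtype=int32)) err mm (world xy) [ 0.8 -0.3]
D 140 (array([247.51, 172.46]), array([240, 165,  16,  16, 207], dtype=int32)) err mm (world xy) [ 0.3 -0.1]
D 155 (array([247.59, 172.31]), array([240, 165,  16,  16, 189], dtype=int32)) err mm (world xy) [ 0.8 -0.3]
C 125 (array([272.85, 178.48]), array([267, 172,  13,  14, 141], dtype=int32)) err mm (world xy) [1.  0.3]
C 140 (array([272.88, 178.54]), array([267, 173,  13,  12, 129], dtype=int32)) err mm (world xy) [0.9 0.2]
C 155 (array([272.61, 178.55]), array([267, 173,  12,  12, 116], dtype=int32)) err mm (world xy) [0.8 0.9]
B 125 (array([298.16, 183.31]), array([293, 179,  11,  10,  87], dtype=int32)) err mm (world xy) [ 4.3 -0.5]
B 140 (array([298.01, 183.32]), array([294, 179,   9,  10,  75], dtype=int32)) err mm (world xy) [ 4.3 -0.1]
B 155 (array([298.08, 183.18]), array([294, 179,   9,   9,  61], dtype=int32)) err mm (world xy) [ 4.7 -0.3]
```

View pics/top4.png

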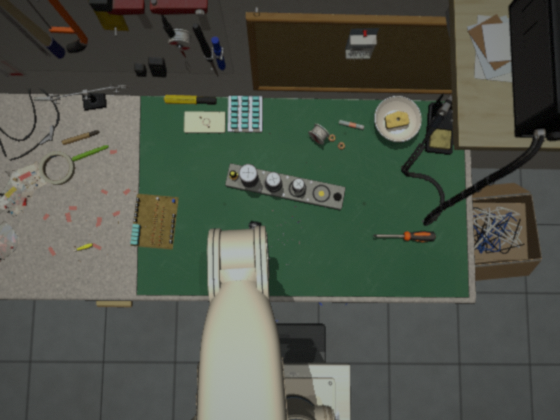

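View pics/side4.png

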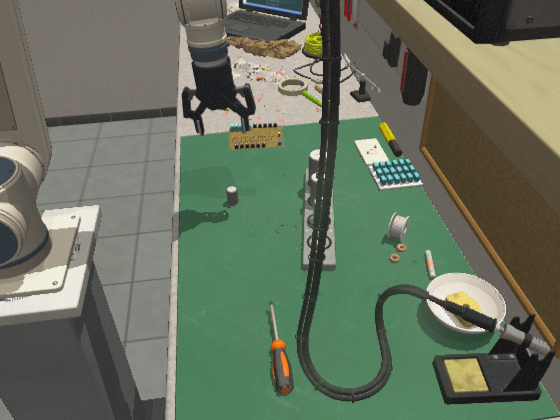

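B stands upright but is about 4.3 mm off its pad centre in +x, so I'll mend that after placing A. D and C haven't moved.

```bash
python3 -m inch '[[[45,-4,2],0],[[45,-3,2],0],[[45,-3,2],0]]' 0.4; python3 d.py A 10
```

```text
t: 22.4
tool_pos: [0.4634, 0.1056, 0.0393]
orientation: [0.564, 0.431, -0.526, 0.469]
contact_force: [0.3, -0.3, -0.9]
gripper_width: 0.0511
t 22.4 pos [0.4634 0.1056 0.0393] q [ 0.05  0.24 -0.55  0.71 -0.01  1.81] w 0.0511 F [ 0.3 -0.3 -0.9]
delta tool mm [29.1 -4.4 -4.1] turn needed deg 0.28 tilt [-0.9971  0.075  -0.0083]
```

```bash
python3 -m inch '[[[-12,0,0],0],[[-12,0,0],0],[[-12,0,0],0],[[-12,0,0],0],[[-12,0,0],0],[[-12,0,0],0],[[-12,0,0],0],[[-12,0,0],0]]'; python3 d.py A 10; python3 -m inch '[[[-60,0,0],0],[[-60,0,0],0]]';python3 d.py A 10;  python3 -m inch '[[[12,0,0],0],[[12,0,0],0],[[12,0,0],0],[[12,0,0],0],[[12,0,0],0],[[12,0,0],0],[[12,0,0],0],[[12,0,0],0]]'; python3 d.py A 10
```

```text
t: 23.4
tool_pos: [0.458, 0.1055, 0.1457]
orientation: [0.565, 0.43, -0.525, 0.469]
contact_force: [-0.3, 0.9, -0.6]
gripper_width: 0.0514
t 23.4 pos [0.458  0.1055 0.1457] q [ 0.05  0.12 -0.39  0.99 -0.01  1.82] w 0.0514 F [-0.3  0.9 -0.6]
delta tool mm [135.6  -7.7  -4.2] turn needed deg 0.21 tilt [-0.9968  0.0788 -0.009 ]
t: 23.65
tool_pos: [0.4464, 0.1061, 0.266]
orientation: [0.563, 0.432, -0.527, 0.468]
contact_force: [0.6, -1.0, 0.7]
gripper_width: 0.0512
t 23.65 pos [0.4464 0.1061 0.266 ] q [ 0.06  0.05 -0.15  1.3  -0.01  1.82] w 0.0512 F [ 0.6 -1.   0.7]
delta tool mm [256.4  -3.8  -5.2] turn needed deg 0.21 tilt [-0.9974  0.0716 -0.0072]
t: 24.65
tool_pos: [0.4538, 0.1055, 0.1662]
orientation: [0.564, 0.431, -0.527, 0.468]
contact_force: [-0.6, 0.1, 0.1]
gripper_width: 0.0512
t 24.65 pos [0.4538 0.1055 0.1662] q [ 0.05  0.1  -0.35  1.05 -0.01  1.82] w 0.0512 F [-0.6  0.1  0.1]
delta tool mm [156.4  -4.3  -5.1] turn needed deg 0.21 tilt [-0.9973  0.0728 -0.0075]
```

```bash
python3 -m inch '[[[-62,0,0],0],[[-62,0,0],0],[[15,0,0],0],[[15,0,0],0],[[15,0,0],0],[[15,0,0],0],[[15,0,0],0],[[15,0,0],0],[[15,0,0],0],[[15,0,0],0],[[-62,0,0],0],[[-62,0,0],0],[[15,0,0],0],[[15,0,0],0],[[15,0,0],0],[[15,0,0],0],[[15,0,0],0],[[15,0,0],0],[[15,0,0],0],[[15,0,0],0]]'; python3 d.py A 10
```

```text
t: 27.15
tool_pos: [0.4335, 0.1038, 0.1307]
orientation: [0.549, 0.443, -0.543, 0.456]
contact_force: [-0.2, -0.7, 0.3]
gripper_width: 0.0513
t 27.15 pos [0.4335 0.1038 0.1307] q [ 0.05  0.13 -0.41  1.01 -0.01  1.82] w 0.0513 F [-0.2 -0.7  0.3]
delta tool mm [121.2  24.3 -12.5] turn needed deg 0.19 tilt [-0.9998  0.0202  0.0057]
```

That brought the tool tilt down from 4.2° to about 1.2°. Next I'll pick A with gentle rows.

```bash
python3 -m inch '[[[12,5,-3],0],[[12,5,-3],0],[[12,5,-3],0],[[12,5,-2],0],[[12,4,-2],0],[[12,0,0],0],[[12,0,0],0]]'; python3 d.py A 10
```

```text
t: 28.02
tool_pos: [0.4607, 0.1116, 0.0377]
orientation: [0.547, 0.444, -0.544, 0.455]
contact_force: [0.8, -0.3, -0.5]
gripper_width: 0.0513
t 28.025 pos [0.4607 0.1116 0.0377] q [ 0.07  0.27 -0.5   0.79 -0.01  1.83] w 0.0513 F [ 0.8 -0.3 -0.5]
delta tool mm [27.8  1.1  0.8] turn needed deg 0.18 tilt [-0.9999  0.0152  0.007 ]
```

```bash
python3 -m inch '[[[10,0,0.4],0],[[10,0,0.4],0],[[6,0,0],0]]'; python3 d.py A 10; python3 -m inch '[[[0,0,0],0],[[0,0,0],0],[[0,0,0],0],[[0,0,0],0]]' 1; python3 d.py A 10;python3 -m inch '[[[-35,0,0],0],[[-40,0,0],0],[[-40,0,0],0],[[-20,0,0],0]]'; python3 d.py pA 150
```

```text
t: 28.4
tool_pos: [0.4605, 0.1103, 0.0097]
orientation: [0.547, 0.444, -0.544, 0.455]
contact_force: [-0.3, 0.1, -0.1]
gripper_width: 0.0511
t 28.4 pos [0.4605 0.1103 0.0097] q [ 0.06  0.31 -0.54  0.71 -0.01  1.83] w 0.0511 F [-0.3  0.1 -0.1]
delta tool mm [-0.3  1.5 -0.3] turn needed deg 0.18 tilt [-0.9999  0.0147  0.0072]
t: 28.9
tool_pos: [0.4607, 0.1104, 0.0101]
orientation: [0.547, 0.444, -0.544, 0.455]
contact_force: [-0.2, -0.4, -1.2]
gripper_width: 0.0238
t 28.9 pos [0.4607 0.1104 0.0101] q [ 0.06  0.3  -0.54  0.71 -0.01  1.83] w 0.0238 F [-0.2 -0.4 -1.2]
delta tool mm [ 0.1  1.3 -0.2] turn needed deg 0.18 tilt [-0.9999  0.0153  0.007 ]
t: 29.4
tool_pos: [0.4578, 0.1116, 0.148]
orientation: [0.546, 0.444, -0.545, 0.455]
contact_force: [1.3, 0.0, -0.6]
gripper_width: 0.0238
t 29.4 pos [0.4578 0.1116 0.148 ] q [ 0.07  0.16 -0.32  1.07 -0.01  1.83] w 0.0238 F [ 1.3  0.  -0.6]
delta tool mm [  1.7 204.4 152.9] turn needed deg 0.17 tilt [-0.9999  0.0124  0.0078]
```

```bash
python3 -m inch '[[[0,17,12.7],0],[[0,17,12.7],0],[[0,17,12.7],0],[[0,17,12.7],0],[[0,17,12.7],0],[[0,17,12.7],0],[[0,17,12.7],0],[[0,17,12.7],0],[[0,17,12.7],0],[[0,17,12.7],0],[[0,17,12.7],0],[[0,14,11],0]]'; python3 d.py pA 28
```

```text
t: 30.9
tool_pos: [0.6376, -0.0889, 0.1491]
orientation: [0.546, 0.445, -0.546, 0.454]
contact_force: [-0.5, 0.0, -1.5]
gripper_width: 0.0235
t 30.9 pos [ 0.6376 -0.0889  0.1491] q [-0.27  0.44  0.09  1.21 -0.01  1.5 ] w 0.0235 F [-0.5  0.  -1.5]
delta tool mm [120.9 -11.7 -10.4] turn needed deg 0.15 tilt [-0.9999  0.0106  0.0077]
```

```bash
python3 -m inch '[[[12,-3,-3],0],[[12,-3,-3],0],[[12,-3,-3],0],[[12,-2,-2],0],[[12,0,0],0],[[12,0,0],0],[[12,0,0],0],[[12,0,0],0]]'; python3 d.py pA 28
```

```text
t: 31.9
tool_pos: [0.629, -0.0761, 0.0461]
orientation: [0.546, 0.445, -0.546, 0.454]
contact_force: [0.0, 0.1, -0.6]
gripper_width: 0.0235
t 31.9 pos [ 0.629  -0.0761  0.0461] q [-0.25  0.5  -0.1   0.96 -0.01  1.51] w 0.0235 F [ 0.   0.1 -0.6]
delta tool mm [18.1  0.3  1.3] turn needed deg 0.19 tilt [-0.9999  0.0097  0.0075]
```

```bash
python3 -m inch '[[[6,0,0.8],0],[[6,0,0.6],0],[[5,0,0],0]]'; python3 d.py pA 28
```

```text
t: 32.28
tool_pos: [0.6288, -0.078, 0.0274]
orientation: [0.546, 0.445, -0.546, 0.454]
contact_force: [-2.0, 0.7, 37.0]
gripper_width: 0.0243
t 32.275 pos [ 0.6288 -0.078   0.0274] q [-0.25  0.51 -0.12  0.92 -0.01  1.51] w 0.0243 F [-2.   0.7 37. ]
delta tool mm [-0.6  0.3 -0.4] turn needed deg 0.17 tilt [-0.9999  0.0092  0.0074]
```

```bash
python3 -m inch '[[[-1,0,0],0]]';python3 -m inch '[[[0,0,0],0],[[0,0,0],0],[[0,0,0],0],[[0,0,0],0]]' 0; python3 -m inch '[[[-30,0,0],0],[[-40,0,0],0],[[-40,0,0],0]]'; python3 -m inch '[[[0,-30,0],0],[[0,-30,0],0],[[0,-30,0],0],[[0,-30,0],0],[[0,-30,0],0],[[0,-30,0],0]]'; python3 chk.py D C B A; python3 d.py pB 100
```

```text
t: 32.4
tool_pos: [0.6289, -0.078, 0.0285]
orientation: [0.546, 0.445, -0.546, 0.454]
contact_force: [-0.4, -0.0, -0.0]
gripper_width: 0.0233
t: 32.9
tool_pos: [0.6293, -0.0781, 0.0289]
orientation: [0.546, 0.445, -0.545, 0.454]
contact_force: [-0.5, -0.9, 0.1]
gripper_width: 0.0856
t: 33.28
tool_pos: [0.6265, -0.0766, 0.138]
orientation: [-0.545, -0.447, 0.547, -0.452]
contact_force: [-0.5, -0.4, -1.0]
gripper_width: 0.0855
t: 34.02
tool_pos: [0.4479, -0.042, 0.1399]
orientation: [0.546, 0.445, -0.545, 0.455]
contact_force: [-0.4, 0.1, 0.2]
gripper_width: 0.0852
D 125 (array([247.56, 172.31]), array([239, 164,  18,  17, 223], dtype=int32)) err mm (world xy) [ 0.8 -0.2]
D 140 (array([247.53, 172.43]), array([240, 165,  16,  16, 206], dtype=int32)) err mm (world xy) [ 0.4 -0.1]
D 155 (array([247.59, 172.24]), array([240, 165,  16,  15, 186], dtype=int32)) err mm (world xy) [ 0.9 -0.3]
C 125 (array([272.85, 178.48]), array([267, 172,  13,  14, 141], dtype=int32)) err mm (world xy) [1.  0.3]
C 140 (array([272.84, 178.57]), array([267, 173,  13,  12, 128], dtype=int32)) err mm (world xy)
[... 262 characters left out ...]
ay([294, 179,   9,  10,  73], dtype=int32)) err mm (world xy) [4.6 0.1]
B 155 (array([298.02, 183.22]), array([294, 179,   9,   9,  60], dtype=int32)) err mm (world xy) [ 4.6 -0.1]
A 125 (array([322.58, 190.98]), array([319, 188,   8,   7,  43], dtype=int32)) err mm (world xy) [-0.2 -0.6]
A 140 (array([322.55, 190.79]), array([320, 188,   6,   7,  33], dtype=int32)) err mm (world xy) [ 0.3 -0.5]
A 155 (array([322.52, 190.88]), array([320, 188,   6,   6,  25], dtype=int32)) err mm (world xy) [ 0.  -0.4]
t 34.075 pos [ 0.4443 -0.0409  0.1398] q [-0.28  0.13 -0.39  1.04 -0.01  1.49] w 0.0852 F [-4.   0.9 -1.8]
delta tool mm [ 41.  188.6 -69.6] turn needed deg 0.19 tilt [-0.9999  0.009   0.0075]
```

A is centred. I'll regrip B where it stands and shift it about 4.3 mm back.

```bash
python3 -m inch '[[[0,16,-6],0],[[0,16,-6],0],[[0,16,-6],0],[[0,16,-6],0],[[0,16,-6],0],[[0,16,-6],0],[[0,16,-6],0],[[0,16,-6],0],[[0,16,-6],0],[[0,16,-6],0],[[0,16,-6],0],[[0,10,0],0]]'; python3 d.py pB 100
```

```text
t: 35.58
tool_pos: [0.663, -0.0082, 0.1354]
orientation: [0.546, 0.446, -0.545, 0.455]
contact_force: [0.0, -0.3, 0.6]
gripper_width: 0.0856
t 35.575 pos [ 0.663  -0.0082  0.1354] q [-0.14  0.48  0.12  1.2  -0.01  1.63] w 0.0856 F [ 0.  -0.3  0.6]
delta tool mm [ 35.2 -19.8   4.3] turn needed deg 0.31 tilt [-0.9999  0.0103  0.0072]
```

```bash
python3 -m inch '[[[5,-5,1.5],0],[[5,-5,1.2],0],[[5,-5,1],0],[[12,0,0],0],[[12,0,0],0],[[12,0,0],0],[[12,0,0],0]]'; python3 d.py pB 34
```

```text
t: 36.45
tool_pos: [0.6467, -0.0099, 0.0676]
orientation: [0.545, 0.446, -0.545, 0.454]
contact_force: [0.8, -0.1, 0.9]
gripper_width: 0.0853
t 36.45 pos [ 0.6467 -0.0099  0.0676] q [-0.14  0.5  -0.03  1.03 -0.01  1.62] w 0.0853 F [ 0.8 -0.1  0.9]
delta tool mm [33.5 -4.1 -0.4] turn needed deg 0.29 tilt [-0.9999  0.0096  0.0073]
```

```bash
python3 -m inch '[[[10,0,-0.5],0],[[10,0,-0.5],0],[[10,0,0],0],[[3,0,0],0]]'; python3 d.py pB 34; python3 -m inch '[[[0,0,0],0],[[0,0,0],0],[[0,0,0],0],[[0,0,0],0],[[0,0,0],0]]' 1 30; python3 d.py pB 34
```

```text
t: 36.95
tool_pos: [0.6468, -0.009, 0.031]
orientation: [-0.545, -0.446, 0.545, -0.454]
contact_force: [0.5, 0.2, -0.4]
gripper_width: 0.0857
t 36.95 pos [ 0.6468 -0.009   0.031 ] q [-0.14  0.53 -0.08  0.95 -0.01  1.62] w 0.0857 F [ 0.5  0.2 -0.4]
delta tool mm [-3.1 -3.8  0.7] turn needed deg 0.3 tilt [-0.9999  0.008   0.0074]
t: 37.58
tool_pos: [0.6474, -0.0091, 0.0319]
orientation: [0.545, 0.446, -0.545, 0.454]
contact_force: [0.6, 0.7, -1.0]
gripper_width: 0.0319
t 37.575 pos [ 0.6474 -0.0091  0.0319] q [-0.14  0.53 -0.08  0.95 -0.01  1.62] w 0.0319 F [ 0.6  0.7 -1. ]
delta tool mm [-2.1 -4.3  0.7] turn needed deg 0.29 tilt [-0.9999  0.0095  0.0073]
```

```bash
python3 -m inch '[[[-4,0,0],0],[[0,-2,0.2],0],[[0,-2,0.2],0],[[0,0,0],0]]'; python3 d.py pB 32
```

```text
t: 38.08
tool_pos: [0.6429, -0.0087, 0.0361]
orientation: [0.545, 0.446, -0.545, 0.454]
contact_force: [-0.4, 0.2, -1.3]
gripper_width: 0.032
t 38.075 pos [ 0.6429 -0.0087  0.0361] q [-0.14  0.52 -0.09  0.96 -0.01  1.62] w 0.032 F [-0.4  0.2 -1.3]
delta tool mm [4.1 0.1 0.3] turn needed deg 0.3 tilt [-0.9999  0.0094  0.0073]
```

```bash
python3 -m inch '[[[2,0,0],0],[[2,0,0],0],[[0.6,0,0],0]]'; python3 d.py pB 32; python3 -m inch '[[[0,0,0],0],[[0,0,0],0],[[0,0,0],0],[[0,0,0],0]]' 0; python3 d.py pB 32; python3 -m inch '[[[-30,0,0],0],[[-40,0,0],0],[[-40,0,0],0],[[0,-30,0],0],[[0,-35,0],0],[[0,-35,0],0],[[0,-35,0],0],[[0,-35,0],0],[[0,-20,0],0],[[0,0,0],0]]'; python3 chk.py D C B A;python3 - <<'E'
from h import *
for n in("top","side"):
    c=cams.camera(n); cv2.imwrite(f"pics/{n}5.png",c["image"][:,:,::-1])
    if n=="top": cv2.imwrite("pics/crop5.png",cv2.resize(c["image"][155:215,215:355,::-1],None,fx=5.5,fy=5.5,interpolation=cv2.INTER_CUBIC))
E
```

```text
t: 38.45
tool_pos: [0.643, -0.0087, 0.0316]
orientation: [0.545, 0.446, -0.545, 0.454]
contact_force: [-3.0, -0.6, 7.8]
gripper_width: 0.0324
t 38.45 pos [ 0.643  -0.0087  0.0316] q [-0.14  0.52 -0.09  0.95 -0.01  1.62] w 0.0324 F [-3.  -0.6  7.8]
delta tool mm [-0.4  0.1  0.3] turn needed deg 0.29 tilt [-0.9999  0.0097  0.0074]
t: 38.95
tool_pos: [0.6431, -0.0087, 0.0315]
orientation: [0.545, 0.446, -0.545, 0.455]
contact_force: [-0.1, 0.6, 0.1]
gripper_width: 0.0854
t 38.95 pos [ 0.6431 -0.0087  0.0315] q [-0.14  0.52 -0.09  0.95 -0.01  1.62] w 0.0854 F [-0.1  0.6  0.1]
delta tool mm [-0.5 -0.1  0.3] turn needed deg 0.3 tilt [-0.9999  0.0097  0.0073]
t: 40.2
tool_pos: [0.4502, 0.0291, 0.1428]
orientation: [0.546, 0.445, -0.545, 0.455]
contact_force: [0.8, -0.4, -0.4]
gripper_width: 0.0853
D 125 (array([247.56, 172.35]), array([239, 165,  18,  16, 222], dtype=int32)) err mm (world xy) [ 0.6 -0.2]
D 140 (array([247.53, 172.43]), array([240, 165,  16,  16, 206], dtype=int32)) err mm (world xy) [ 0.4 -0.1]
D 155 (array([247.63, 172.25]), array([240, 165,  16,  15, 185], dtype=int32)) e
[... 301 characters left out ...]
 115], dtype=int32)) err mm (world xy) [0.7 0.8]
B 125 (array([297.94, 184.51]), array([293, 180,  11,  10,  81], dtype=int32)) err mm (world xy) [1.  0.1]
B 140 (array([298.  , 184.79]), array([294, 180,   9,  10,  71], dtype=int32)) err mm (world xy) [ 0.2 -0.1]
B 155 (array([298.07, 184.77]), array([294, 181,   9,   9,  57], dtype=int32)) err mm (world xy) [ 0.2 -0.3]
A 125 (array([322.58, 190.98]), array([319, 188,   8,   7,  43], dtype=int32)) err mm (world xy) [-0.2 -0.6]
A 140 (array([322.55, 190.79]), array([320, 188,   6,   7,  33], dtype=int32)) err mm (world xy) [ 0.3 -0.5]
A 155 (array([322.5 , 190.88]), array([320, 188,   6,   6,  24], dtype=int32)) err mm (world xy) [ 0.  -0.4]
```

View pics/crop5.png

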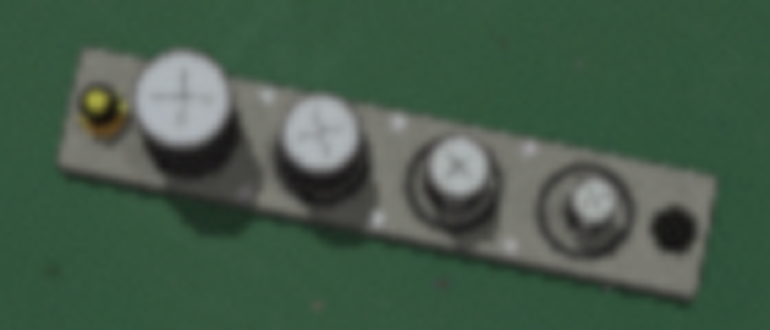

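View pics/side5.png

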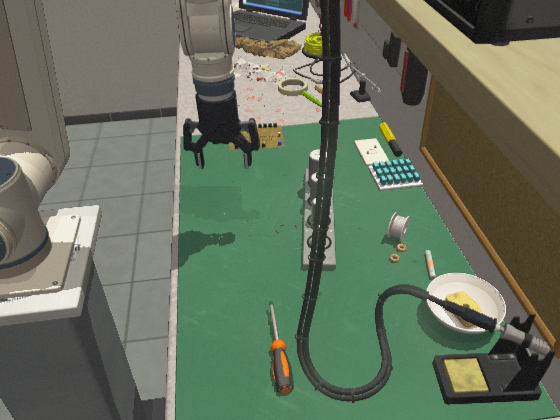

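View pics/top5.png

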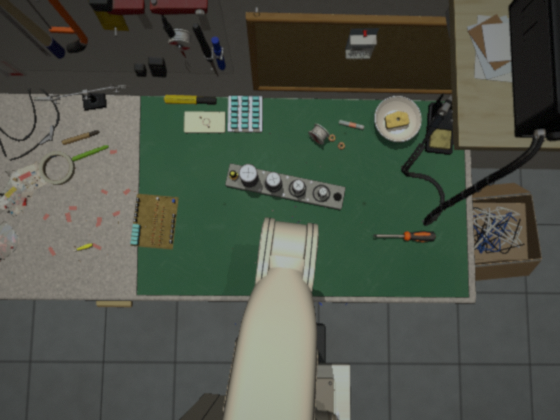

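All four are upright and in order from post to stop, each centred on its pad to about 1 mm. The board and screwdriver haven't moved, and the arm is clear of everything.

```bash
python3 -c "
from rig import finish_job
print(finish_job())"
```

```text
the job is handed in; nothing more can be done
None
```

All four capacitors are standing upright on the rack in order of size, with the largest (D) next to the binding post, then C, B and the smallest (A) next to the rubber stop. I handed the job in at about 40 s of the 104 s allowed.

- **Centring:** in the last top view each can was within about 1 mm of its pad centre.
- **Side view:** the cable hides part of the rack, so that view could not confirm each can separately.
- **Bystanders:** in the pictures, the circuit board and screwdriver look to be lying where they were.
- **Arm:** it had backed off with the gripper open and was touching nothing.

Two things went wrong and were corrected:
- **B off-centre:** I first released B a few millimetres too high, and it stood about 4.4 mm off centre. I regripped it, moved it back and checked it again.
- **Tool tilt:** the tool's tilt crept up to about 4.5° during the moves. I reduced it to about 1° before placing A and correcting B.

The highest force reading was 37 N, when A touched down on its pad while held in the fingers.

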